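Restore the tripped bench supply and hold it running

TASK

The bench supply has tripped: on the grey control box, push the popped-out blue breaker button fully in so that it stays in, then press the end of the grey rocker that has the green dot fully down to switch it on, then press the green run button fully down and finish while still holding it down. Only press with the fingertips: nothing is to be picked up, the red mushroom stop must not be pressed, and the tape roll, sanding block and bolt beside the box stay where they are.

Things in the scene. Friction and masses are not known exactly. Their poses are not given: they have to be found in the camera images.
- control_box: Fixed grey control box, 205 mm along its x, 185 mm along its y, top 45 mm above the work surface; origin under its centre on the work surface, z up. Its x axis points roughly away from the robot (turned up to 0.4 rad either way). On it four switch units sit in a 2 by 2 pattern at x +-48, y +-42 mm, in any arrangement. A cable gland sticks out 19 mm on its +x side.
- breaker_unit: Black plate with a steel collar that carries the blue breaker button. Plate 88 mm along x, 74 mm along y, 8 mm thick, on the control box; origin at the centre of the plate's underside, 45 mm above the work surface, z up; parallel to the control box. Its corner of the box varies.
- rocker_unit: Black plate that carries the grey rocker switch, a dished paddle 42 mm wide with two halves 38 mm long; its pivot line runs along y, 16 mm above the origin. Plate 88 mm along x, 74 mm along y, 8 mm thick, on the control box; origin at the centre of the plate's underside, 45 mm above the work surface, z up; parallel to the control box. Its corner of the box varies.
- run_unit: Black plate with an aluminium collar that carries the green run button. Plate 88 mm along x, 74 mm along y, 8 mm thick, on the control box; origin at the centre of the plate's underside, 45 mm above the work surface, z up; parallel to the control box. Its corner of the box varies.
- stop_unit: Yellow plate that carries the red mushroom stop button. Plate 88 mm along x, 74 mm along y, 8 mm thick, on the control box; origin at the centre of the plate's underside, 45 mm above the work surface, z up; parallel to the control box. Its corner of the box varies.
- breaker (a joint): Travel of the blue breaker button (m): 0 fully popped out, 0.010 fully in; starts at 0 to 0.002. Friction of about 3 N; it stays where it is pushed.
- breaker_top (a point): Centre of the top of the blue breaker button (28 mm across); moves with it: 72 mm above the work surface when fully out, 62 mm when fully in. Press straight down.
- rocker (a joint): Angle of the grey rocker (rad): 0 off, with the green-dotted end fully up; 0.40 on, with that end fully down; starts at 0 to 0.08. It stays where it is left; pressing at the green dot takes about 3 N.
- rocker_on_end (a point): Centre of the green dot on the rocker's upper face, 26 mm from its pivot towards the unit's +x (the side away from the robot); moves with it. The dotted half slopes up at 0.40 rad when off (dot 71 mm above the work surface, 24 mm from the pivot line) and lies level when on (dot 61 mm above it, 26 mm from the pivot line). Press straight down there.
- run (a joint): Travel of the green run button (m): 0 up, 0.008 fully down. A spring returns it: about 2 N to start, 5 N at the bottom.
- run_top (a point): Centre of the flat top of the green run button (36 mm across); moves with it: 70 mm above the work surface when up, 62 mm when fully down. Press straight down.
- stop (a joint): Travel of the red stop button (m): 0 up, as it must stay; 0.006 pressed. It stays where it is pushed.
- stop_top (a point): Centre of the top of the red mushroom stop (40 mm across), 76 mm above the work surface. Not to be pressed.
- insul_tape: Loose black roll of insulating tape lying flat beside the box, 58 mm across, 18 mm high; origin under its centre. Leave it.
- sanding_block: Loose cork sanding block beside the box, 63 x 101 x 32 mm; origin under its centre. Leave it.
- coach_bolt: Loose steel hex bolt with nut lying beside the box, 94 mm long, 17 mm high; origin under its centre. Leave it.

How it is judged:
On the way, in this order (a step that is already met when the one before it is completed fails the run):
1. the blue breaker button is fully in (value of joint breaker above 0.008 m), for 0.1 s.
2. the rocker is fully on, green-dotted end down (value of joint rocker above 0.34 rad), for 0.1 s.
3. the green run button is held down (value of joint run above 0.006 m), for 0.2 s.
At the end, for the whole second after the job is handed in: The breaker button is in (over 8 of 10 mm), the rocker is on (over 0.34 of 0.40 rad), the run button is held down by the fingers (over 6 of 8 mm, with over 1.5 N), the red stop is not pressed (under 2 mm), and the tape roll, sanding block and bolt are within 20 mm of where they started (value of joint breaker above 0.008 m and value of joint rocker above 0.34 rad and value of joint run above 0.006 m and contact force between the fingers and run_unit above 1.5 N and value of joint stop below 0.002 m and distance of each of insul_tape, sanding_block, coach_bolt from where it was at the start of the episode below 0.02 m); the arm keeps its last pose, push and grip.
It fails at once if the rocker is switched on before the breaker button is in (value of joint rocker above 0.24 rad and value of joint breaker below 0.008 m).
It fails at once if the run button is pressed before the breaker is in and the rocker on (value of joint run above 0.004 m and (value of joint rocker below 0.34 rad or value of joint breaker below 0.008 m)).
It fails at once if the red stop is pressed (value of joint stop above 0.002 m).
It fails at once if the tape roll, sanding block or bolt is moved or picked up (distance of any of insul_tape, sanding_block, coach_bolt from where it was at the start of the episode above 0.02 m).
It also fails if it takes over 35 s, if anything falls off the work surface, if the arm or the gripper's body presses on something with over 40 N, if the wrist force passes 120 N, or if a joint passes its speed limit or range.

ROBOT

A 6-joint arm with a two-finger parallel gripper is mounted at the origin on a cart in front of the work surface, level with it; the furniture and walls round the work are solid. World frame = base frame: x ahead of the robot, y to its left, z up, the work surface at z = 0. Lengths are in m, angles in rad, forces in N, time in s.
With the tool pointing down it reaches from about 0.225 to 0.725 m from the base axis. Payload 3.1 kg.
Tool frame: the origin (TCP) lies on the centre line of the jaws, within the pads' length; the fingertips stand manip.tip_extent ahead of it and the grasp point (between the pads) is the TCP (manip.tip_extent is the distance from the TCP to the fingertips, in m); z points along the fingers, y is the line along which they close (so a half turn about z gives the same grasp; the last joint's range is limited). The gripper opens to 85 mm and grips with 20 to 120 N. Pads are 22 mm wide; open, the fingers measure 114 mm over their backs; the gripper's body (76 mm by 85 mm) begins 54 mm behind the grasp point. The pads swing forward as they close: fully open they stand 13 mm farther back than shut.
Start: joints at [1.22, 0.048, 0.099, 1.622, 0, 1.443], TCP at [0.116, 0.512, 0.25] pointing down, gripper open.
Joint ranges: [-2.91, 2.91], [-0.99, 1.94], [-1.21, 1.42], [-2.12, 2.29], [-1.49, 1.47], [-3.14, 3.14]. Speed limits (rad/s): [2.79, 2.79, 3.14, 3.14, 3.14, 3.14].

INTERFACE

Orientations are given as a unit quaternion [w, x, y, z].
In Python, from bench import telemetry, cams, ticket, manip gives the robot as it stands. The module is installed in compiled form; this text tells all that it offers.
- The arm moves only by the tool step_arm, never from a script. Its argument "commands" is one flat list of numbers, 7 for each row, row after row: the turn, a rotation vector about the tool's x, y, z in rad, then the shift along the tool's x, y, z in cm, then the finger opening in cm, from 0 to 8.54. In form: [ax, ay, az, x, y, z, claw, ax, ay, az, x, y, z, claw, ...]. A call has 1 to 20 rows; each row is the pose to reach, as a shift and turn from the pose commanded when the call began, along the tool's axes at that moment; what a row does not reach only later rows make up. A row lasts 1/12 s, in which the tool goes at most 41.7 mm and 7.16 degrees, less where a joint would pass 70% of its speed; a pose out of reach is approached as far as the arm can. A call with a gripper value outside its range is refused whole. The fingers move at their own pace and stop on an object; "grip_force" is the grip in N (left out, the last holds). Time passes only in rows, so rows that repeat a pose let the fingers close. It gives the time, the measured TCP pose, the force, the opening and the grip force at its end, in the units of the state.
- telemetry.get_obs(): the state, without advancing time (a new reading comes with each control period).
- cams.read_camera(name): name is "side" or "top" or "wrist"; returns (picture, depth): 400x640x3 uint8, red, green, blue; 400x640 float32, m along the optical axis (not along the pixel's ray), 0 where there is no reading.
- cams.camera_model(name): a dict with "fx", "fy", "cx", "cy" (pixels), "k1" (the pictures are not rectified: a ray, as slopes to the right and down, at radius r is drawn at 1 + k1 r^2 times it, then the intrinsics apply), "pose" (4x4, takes a point from camera to world coordinates); the wrist camera has in their place "tool_from_camera" (4x4, takes a point from camera to tool coordinates, whose origin is the TCP and whose axes are the flange's). Camera axes: x right, y down, z forward; pixel columns grow to the right and rows downward; lengths in m; the calibration is good to about 2 mm. A picture is of the moment at which its call begins: read the wrist's pose just before it. camera_model takes no time and is no camera call.
- ticket.close_job(): hands the job in; it is judged then, once.
The state is a dict: "clock": time; "joint_pos": joint angles; "qd": joint speeds; "joint_efforts": joint torques, N m; "eef_pos": TCP position; "tool_rot": TCP orientation; "force": force on the tool from outside, world axes, zero at the start; "moment": the same for the moment, N m; "opening": finger opening in m; "grip_force": force on a finger pad.
Only numpy, scipy, OpenCV 4.12 (cv2) and the standard library are available. Lean on these libraries where they do the work, as an engineer would, in place of code of your own. Each camera call takes 0.05 s, during which the arm holds its last target. There are 200 camera calls.

## Working session

There is one attempt and no reset: what is moved stays moved. The work goes in short steps, Python scripts to look and compute and a tool call to move; the robot and the scene stay as the last step left them, time stands still between calls to the robot, and variables do not carry over. Pictures are saved under pics/ and viewed, at most 10 in all, crops included, and the job is handed in when it is done.

Besides the shell and the picture viewer there is one more tool, called by a JSON object that holds its "name" and its "arguments", one argument or row to a line. step_arm: Moves the arm, as the interface text tells. Its arguments: {"type":"object","properties":{"commands":{"type":"array","items":{"type":"number"}},"grip_force":{"type":"number"}},"required":["commands"]}

```bash
mkdir -p pics
cat > h.py <<'E'
import numpy as np,cv2
from bench import telemetry,cams,ticket,manip
from scipy.spatial.transform import Rotation as R
def Rq(q): return R.from_quat([q[1],q[2],q[3],q[0]])
def cast(m,T,uv,z):
    K=np.array([[m['fx'],0,m['cx']],[0,m['fy'],m['cy']],[0,0,1.]])
    out=[]
    for u,v in uv:
        d=np.array([(u-m['cx'])/m['fx'],(v-m['cy'])/m['fy']]);s=d.copy()
        for _ in range(20): s=d/(1+m['k1']*(s@s))
        r=T[:3,:3]@np.array([s[0],s[1],1]);o=T[:3,3]
        out.append(o+r*(z-o[2])/r[2])
    return np.array(out)
E
python3 - <<'E'
from h import *
o=telemetry.get_obs();print(o,manip.tip_extent)
ims=[]
for n in("top","side"):
    p,d=cams.read_camera(n);np.savez(n,p=p,d=d);ims.append(p)
    m=cams.camera_model(n);print(n,m)
cv2.imwrite('pics/top.png',ims[0][...,::-1]);cv2.imwrite('pics/side.png',ims[1][...,::-1])
E
```

```text
{'clock': 0.0, 'joint_pos': array([1.22020732e+00, 4.87693323e-02, 9.75689032e-02, 1.62197769e+00,
       2.18811430e-05, 1.44301071e+00]), 'qd': array([-0.00019179,  0.0004589 , -0.0003842 , -0.00057874,  0.0001647 ,
        0.00189631]), 'joint_efforts': array([-1.59265492e-04, -3.38778698e+01,  3.20016396e+01,  2.03859340e-02,
       -2.40135632e-04, -4.21194429e-06]), 'eef_pos': array([0.11580924, 0.51148807, 0.24909292]), 'tool_rot': array([-2.92768550e-04,  1.11171350e-01,  9.93800540e-01, -1.15440239e-03]), 'force': array([ 0.40169708, -0.53261307,  0.78629596]), 'moment': array([ 0.06599268,  0.03268708, -0.00214503]), 'grip_force': 0.0, 'opening': 0.08541112036148077} 0.019
top {'fx': 486.26190020624415, 'fy': 486.26190020624415, 'cx': 318.61111971962936, 'cy': 201.96195742983565, 'k1': -0.11233776455293165, 'pose': array([[-0.02752426, -0.99285184,  0.11613627,  0.37997995],
       [-0.99961032,  0.02679701, -0.00781902,  0.30141123],
       [ 0.00465103, -0.11630622, -0.99320251,  1.02498463],
       [ 0.        ,  0.        ,  0.        ,  1.        ]])}
side {'fx': 421.6546072966803, 'fy': 421.6546072966803, 'cx': 322.4900434649595, 'cy': 203.89586265931447, 'k1': -0.08750118025756791, 'pose': array([[ 0.99795566,  0.01727527, -0.06153106,  0.55139929],
       [ 0.06367942, -0.35051509,  0.93438969, -0.49164889],
       [-0.00542573, -0.93639774, -0.3508986 ,  0.37742347],
       [ 0.        ,  0.        ,  0.        ,  1.        ]])}
```

View pics/top.png

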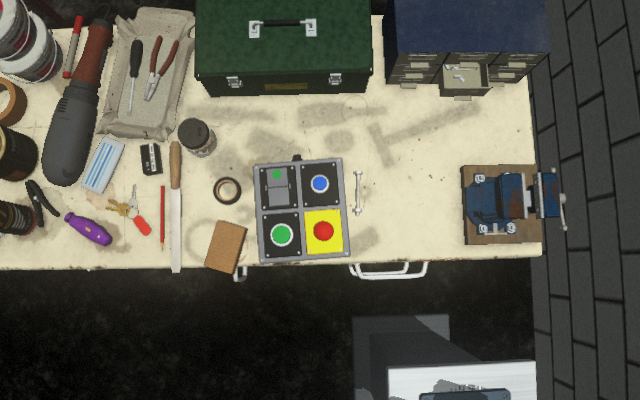

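View pics/side.png

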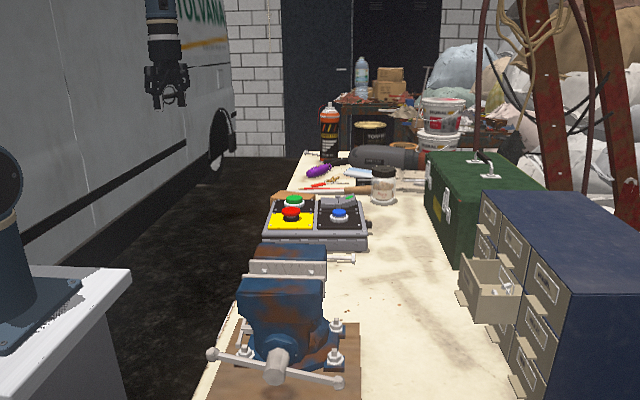

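The top view shows the box with the blue breaker at (320,184), the rocker at (277,187) with its dot at (277,174), green run at (281,235) and red stop at (323,231). The tape is at (227,190), the block at (225,246) and the bolt at (358,193).

Run:
```python
from h import *
p=np.load('top.npz')['p'];m=cams.camera_model('top');T=m['pose']
hsv=cv2.cvtColor(p,cv2.COLOR_RGB2HSV)
def cen(lo,hi,box):
    k=cv2.inRange(hsv,np.array(lo),np.array(hi));q=np.zeros_like(k);x0,y0,x1,y1=box;q[y0:y1,x0:x1]=k[y0:y1,x0:x1]
    n,_,s,c=cv2.connectedComponentsWithStats(q);i=1+np.argmax(s[1:,4]);return c[i],s[i]
for n,lo,hi,b,z in[('blue',(100,120,60),(125,255,255),(304,166,338,204),.072),('run',(50,120,60),(90,255,255),(262,212,300,256),.07),
  ('dot',(50,100,50),(90,255,255),(262,163,296,185),.071),('stop',(0,150,60),(8,255,255),(300,212,345,250),.076)]:
    c,s=cen(lo,hi,b);print(n,c.round(1),s,cast(m,T,[c],z)[0].round(4))
o=telemetry.get_obs();print(cams.camera_model('wrist'))
Rt=Rq(o['tool_rot']).as_matrix();print(Rt.round(3))
```

```text
blue [319.3 182.8] [313 177  14  13 139] [0.5297 0.2915 0.072 ]
run [281.1 234.3] [273 226  17  17 229] [0.4298 0.3694 0.07  ]
dot [276.3 173.9] [272 170   9   9  61] [0.5501 0.3764 0.071 ]
stop [323.2 230.6] [314 222  19  18 276] [0.4344 0.2865 0.076 ]
{'fx': 317.4363095159836, 'fy': 317.4363095159836, 'cx': 313.8441039872236, 'cy': 196.83068337992938, 'k1': -0.02045796084526212, 'tool_from_camera': array([[-6.02752255e-05, -9.56885459e-01, -2.90465514e-01,
         7.30148358e-02],
       [ 9.99999683e-01, -2.88213245e-04,  7.41953335e-04,
         1.04491734e-03],
       [-7.93680366e-04, -2.90465378e-01,  9.56885173e-01,
        -1.23314611e-01],
       [ 0.00000000e+00,  0.00000000e+00,  0.00000000e+00,
         1.00000000e+00]])}
[[-0.975  0.221 -0.001]
 [ 0.221  0.975 -0.002]
 [ 0.    -0.002 -1.   ]]
```

{"name": "step_arm", "arguments": {
  "commands": [0, 0, -0.1, -4, -1, 0, 0, 0, 0, -0.2, -8, -2, 0, 0, 0, 0, -0.28, -12, -3, 0, 0, 0, 0, -0.28, -16, -4, 0, 0, 0, 0, -0.28, -20, -5, 0, 0, 0, 0, -0.28, -24, -6, 0, 0, 0, 0, -0.28, -28, -7, 0, 0, 0, 0, -0.28, -32, -8, 0, 0, 0, 0, -0.28, -36, -9.2, 0, 0, 0, 0, -0.28, -38.5, -9.8, 0, 0, 0, 0, -0.28, -38.5, -9.8, 0, 0, 0, 0, -0.28, -38.5, -9.8, 0, 0, 0, 0, -0.28, -38.5, -9.8, 0, 0, 0, 0, -0.28, -38.5, -9.8, 0, 0, 0, 0, -0.28, -38.5, -9.8, 0, 0]
}}

```text
clock: 1.35
eef_pos: [0.4687, 0.3322, 0.2505]
tool_rot: [-0.0, -0.03, 1.0, 0.0]
force: [-0.6, -0.4, 0.4]
opening: 0.0001
grip_force: 0.0
```

```bash
cat > w.py <<'E'
from h import *
import sys
o=telemetry.get_obs();p,_=cams.read_camera('wrist');cv2.imwrite(sys.argv[1],p[...,::-1])
Rt=Rq(o['tool_rot']).as_matrix();T=np.eye(4);T[:3,:3]=Rt;T[:3,3]=o['eef_pos']
m=cams.camera_model('wrist');C=T@m['tool_from_camera']
print(o['clock'],o['eef_pos'].round(4),o['opening'],o['force'].round(2),manip.tip_extent);print(Rt.round(3))
hsv=cv2.cvtColor(p,cv2.COLOR_RGB2HSV)
for n,lo,hi,z in[('blue',(100,130,60),(125,255,255),.072),('green',(50,110,50),(90,255,255),.07),('stop',(0,180,60),(6,255,255),.076)]:
    k=cv2.inRange(hsv,np.array(lo),np.array(hi))
    _,_,s,c=cv2.connectedComponentsWithStats(k)
    for i in range(1,len(s)):
        if s[i,4]>80:
            w=cast(m,C,[c[i]],z)[0];print(n,c[i].round(0),s[i,2:],w.round(4),'tool',(Rt.T@(w-o['eef_pos'])*100).round(2))
E
python3 w.py pics/w1.png
```

```text
1.35 [0.4687 0.3322 0.2505] 9.950374783670722e-05 [-0.55 -0.43  0.45] 0.019
[[-0.998 -0.059 -0.   ]
 [-0.059  0.998  0.   ]
 [ 0.     0.    -1.   ]]
blue [271. 235.] [ 26  27 528] [0.5309 0.2923 0.072 ] tool [-5.98 -4.36 17.85]
green [355. 142.] [  37   37 1047] [0.4318 0.3699 0.07  ] tool [ 3.45  3.97 18.05]
green [351. 257.] [ 16  17 205] [0.5526 0.3773 0.07  ] tool [-8.64  4.   18.05]
stop [267. 142.] [  39   40 1215] [0.4358 0.2876 0.076 ] tool [ 3.54 -4.27 17.45]
stop [554. 191.] [ 33  95 597] [0.4661 0.5704 0.076 ] tool [-1.15 23.79 17.45]
stop [592. 176.] [ 26  35 578] [0.4494 0.6044 0.076 ] tool [ 0.31 27.28 17.46]
```

View pics/w1.png

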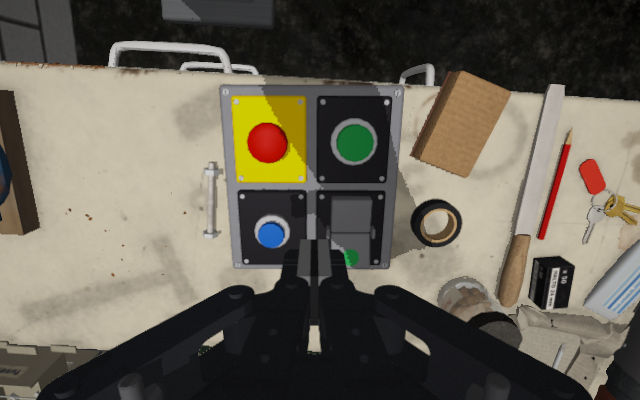

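The wrist view shows blue at (271,235), green run at (355,142), the dot at (351,257) and red at (267,142). All agree with the top camera to 2 mm. Next I press the breaker.

{"name": "step_arm", "arguments": {
  "commands": [0, 0, 0, -3, -2.2, 4, 0, 0, 0, 0, -5.9, -4.4, 7, 0, 0, 0, 0, -5.9, -4.4, 10, 0, 0, 0, 0, -5.9, -4.4, 13, 0, 0, 0, 0, -5.9, -4.4, 15, 0, 0, 0, 0, -5.9, -4.4, 15.5, 0, 0, 0, 0, -5.9, -4.4, 16, 0, 0, 0, 0, -5.9, -4.4, 16.3, 0, 0, 0, 0, -5.9, -4.4, 16.6, 0, 0, 0, 0, -5.9, -4.4, 16.8, 0, 0, 0, 0, -5.9, -4.4, 16.9, 0, 0, 0, 0, -5.9, -4.4, 16.9, 0]
}}

```text
clock: 2.4
eef_pos: [0.5321, 0.2918, 0.0828]
tool_rot: [0.001, -0.029, 1.0, 0.001]
force: [-0.5, 1.3, 3.2]
opening: 0.0001
grip_force: 1.4
```

{"name": "step_arm", "arguments": {
  "commands": [0, 0, 0, 0, 0, 0.1, 0, 0, 0, 0, 0, 0, 0.2, 0, 0, 0, 0, 0, 0, 0.3, 0, 0, 0, 0, 0, 0, 0.3, 0, 0, 0, 0, 0, 0, 0.3, 0]
}}

```text
clock: 2.82
eef_pos: [0.5322, 0.2918, 0.081]
tool_rot: [0.001, -0.029, 1.0, 0.001]
force: [-3.0, 0.8, 9.7]
opening: 0.0002
grip_force: 4.8
```

{"name": "step_arm", "arguments": {
  "commands": [0, 0, 0, 0, 0, -2, 0, 0, 0, 0, 0, 0, -4, 0, 0, 0, 0, -1.2, 4, -4, 0, 0, 0, 0, -2.4, 8.4, -4, 0, 0, 0, 0, -2.4, 8.4, -3.5, 0, 0, 0, 0, -2.4, 8.4, -2.5, 0, 0, 0, 0, -2.4, 8.4, -1.8, 0, 0, 0, 0, -2.4, 8.4, -1.2, 0, 0, 0, 0, -2.4, 8.4, -0.8, 0, 0, 0, 0, -2.4, 8.4, -0.4, 0, 0, 0, 0, -2.4, 8.4, -0.1, 0, 0, 0, 0, -2.4, 8.4, -0.1, 0, 0, 0, 0, -2.4, 8.4, -0.1, 0]
}}

```text
clock: 3.9
eef_pos: [0.5508, 0.3752, 0.08]
tool_rot: [0.001, -0.028, 1.0, -0.0]
force: [0.9, -1.6, 3.1]
opening: -0.0004
grip_force: 1.8
```

{"name": "step_arm", "arguments": {
  "commands": [0, 0, 0, 0, 0, 0.1, 0, 0, 0, 0, 0, 0, 0.2, 0, 0, 0, 0, 0, 0, 0.2, 0, 0, 0, 0, 0, 0, 0.2, 0]
}}

```text
clock: 4.23
eef_pos: [0.5509, 0.3753, 0.0799]
tool_rot: [0.001, -0.028, 1.0, -0.0]
force: [-1.2, -4.0, 10.1]
opening: -0.0002
grip_force: 4.9
```

{"name": "step_arm", "arguments": {
  "commands": [0, 0, 0, 0, 0, -2, 0, 0, 0, 0, 0, 0, -5, 0, 0, 0, 0, 3, -1, -8, 0, 0, 0, 0, 6, -2, -11, 0, 0, 0, 0, 9, -3, -14, 0, 0, 0, 0, 12, -3.8, -17, 0, 0, 0, 0, 12, -3.8, -17, 0, 0, 0, 0, 12, -3.8, -17, 0, 0, 0, 0, 12, -3.8, -17, 0]
}}

```text
clock: 4.98
eef_pos: [0.433, 0.3315, 0.247]
tool_rot: [0.0, -0.029, 1.0, 0.0]
force: [0.7, 0.1, -0.2]
opening: -0.0003
grip_force: 0.0
```

```bash
python3 w.py pics/w2.png
python3 - <<'E'
import cv2
p=cv2.imread('pics/w2.png')[100:360,180:460];cv2.imwrite('pics/w2c.png',cv2.resize(p,None,fx=2,fy=2))
E
```

```text
4.9833 [0.433  0.3315 0.247 ] -0.0003188080821519374 [ 0.71  0.05 -0.21] 0.019
[[-0.998 -0.057  0.001]
 [-0.057  0.998  0.001]
 [-0.001  0.001 -1.   ]]
blue [  3. 194.] [ 8 19 90] [0.4658 0.023  0.072 ] tool [ -1.49 -31.    17.48]
blue [271. 263.] [ 24  22 421] [0.5265 0.2931 0.072 ] tool [-9.1  -4.39 17.51]
green [352. 179.] [ 36  35 993] [0.4312 0.3697 0.07  ] tool [-0.03  3.81 17.7 ]
stop [267. 180.] [  38   38 1126] [0.4351 0.2875 0.076 ] tool [ 0.05 -4.42 17.1 ]
stop [549. 218.] [ 32  91 558] [0.4584 0.5697 0.076 ] tool [-3.89 23.62 17.12]
stop [586. 204.] [ 25  34 537] [0.4422 0.6037 0.076 ] tool [-2.47 27.11 17.12]
```

View pics/w2c.png

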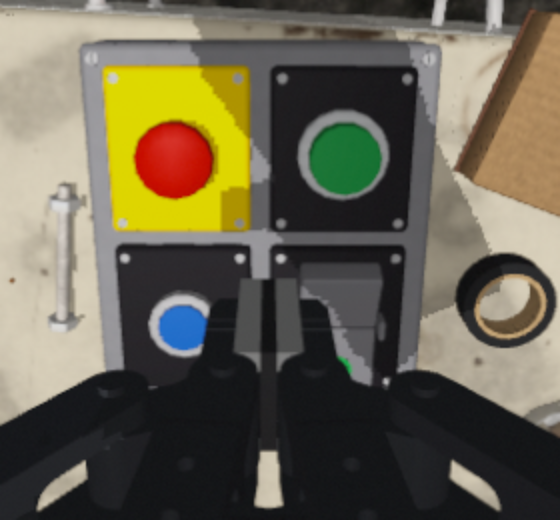

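In this crop the blue button sits flush in its collar at (180,324). The rocker's near half at (342,285) is now raised, so both are set. Now the run button.

{"name": "step_arm", "arguments": {
  "commands": [0, 0, 0, 0, 2, 2, 0, 0, 0, 0, 0, 3.9, 5, 0, 0, 0, 0, 0, 3.9, 8, 0, 0, 0, 0, 0, 3.9, 11, 0, 0, 0, 0, 0, 3.9, 13.5, 0, 0, 0, 0, 0, 3.9, 14.8, 0, 0, 0, 0, 0, 3.9, 15.5, 0, 0, 0, 0, 0, 3.9, 16, 0, 0, 0, 0, 0, 3.9, 16.3, 0, 0, 0, 0, 0, 3.9, 16.6, 0, 0, 0, 0, 0, 3.9, 16.7, 0, 0, 0, 0, 0, 3.9, 16.7, 0]
}}

```text
clock: 6.03
eef_pos: [0.4309, 0.3702, 0.0814]
tool_rot: [0.001, -0.029, 1.0, 0.0]
force: [-3.0, -2.5, 5.3]
opening: 0.0002
grip_force: 2.4
```

{"name": "step_arm", "arguments": {
  "commands": [0, 0, 0, 0, 0, 0.1, 0, 0, 0, 0, 0, 0, 0.2, 0, 0, 0, 0, 0, 0, 0.2, 0, 0, 0, 0, 0, 0, 0.2, 0, 0, 0, 0, 0, 0, 0.2, 0, 0, 0, 0, 0, 0, 0.2, 0]
}}

```text
clock: 6.53
eef_pos: [0.4312, 0.3704, 0.081]
tool_rot: [0.001, -0.029, 1.0, 0.0]
force: [-4.4, -4.3, 9.1]
opening: -0.0001
grip_force: 4.8
```

Fingertips are at 62 mm with about 9 N, so the button is bottomed and held.

```bash
python3 -c "
from bench import ticket
print(ticket.close_job())"
```

```text
the job is handed in; nothing more can be done
None
```

The job is handed in at about 6.5 s: the breaker was pushed fully in, the rocker switched on, and the run button is still held fully down at about 9 N; the arm did not touch the red stop or the loose items, and the judge's verdict was not shown.

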